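Unload the funnel and snap the tea canister shut

TASK

The white tea canister has just been filled. Lift the funnel out of its mouth by the wooden bridge handle and stand it upright in the wooden tray, let go of it, then fit the white lid with the wooden knob into the canister and press it straight down until it suddenly snaps in and its flange sits flat on the rim. Do not let up: keep pressing the lid down with about 10 N and finish the program while still pressing on it. Leave the other tea ware where it stands.

Things in the scene. Friction and masses are not known exactly. Their poses are not given: they have to be found in the camera images.
- mouth (a point): Centre of the canister's open mouth, level with the top of its rim, 75 mm above the table; z up. Mouth 73 mm across inside, inner floor 40 mm lower. Four steel spring balls stand into it 10 mm below the rim, leaving 63 mm between opposite ones; they hold the lid's bead once it is pressed past them. Fixed to the table, placed differently each time.
- rim: The canister's white wall ring, 88 mm across, 40 mm high; origin at the centre of its lower edge, 35 mm above the table. The lid's flange lands on its top. Below it the canister has a blue band and a dark wooden disc stand (120 mm across, 12 mm high).
- funnel_grip (a point): Centre of the steel funnel's wooden bridge handle: bar 100 mm long (y), 12 wide (x), 10 high, on posts 94 apart; grip its middle from above, closing along x. Loose, 100 g. Bar centre 95 mm above the spout's flat end, 35 above the bowl's edge (104 across). Spout 52 across, 30 long; flange 84 across rests on the rim at first (bar 140 above the table). Stands by itself on its spout.
- tray: Empty shallow wooden tray with a 6 mm floor and 6 mm walls, 170 mm (its x) by 150 mm (its y), 16 mm high, fixed to the table, placed differently each time (left or right). Origin: centre of its underside, on the table; the inner floor is 6 mm higher. The funnel goes here.
- lid_grip (a point): Grip point on the axis of the knob of the white lid (loose, 120 g), which lies plug down on the table, on the side where the tray is not. Knob: dark wooden upright cylinder, 22 mm across, 38 high, on the flange. This point is 25 mm above the flange's top, 13 below the knob's top, 30 above the flange's underside, 58 above the plug's bottom. z: the lid's axis, up.
- lid_seat (a point): Centre of the lid flange's underside (84 mm across, 5 thick). Plug below: 28 high, 55 across at its bottom, widening over 10 mm to a 68 mm bead, 61 above it. Set in the mouth it stops on the balls with the flange 13 mm above the rim; pushing on takes 8 to 20 N until about 9 mm above the rim, where the force drops and the balls pull it down. Home: this point at the mouth point. Any turn will do.
- mug: White lidded tasting mug, 74 mm across, 102 mm high, loose; bystander. Origin: centre of its underside.
- bowl: White tasting bowl with a spoon in it, 106 mm across, 55 mm high, loose; bystander. Origin: centre of its underside.
- sample_tin: Small red tin with a dark lid, 54 mm across, 52 mm high, loose, near the robot; bystander. Origin: centre of its underside.
- dish: Small flat brass dish, 72 mm across, 14 mm high, loose, near the robot; bystander. Origin: centre of its underside.
- timer: White kitchen timer, 30 by 70 mm and 60 mm high, loose; bystander. Origin: centre of its underside.
- tea_cake: Flat round paper-wrapped tea cake, 100 mm across, 22 mm high, loose; bystander. Origin: centre of its underside.
Mind the look-alikes: they are no part of the job. What is shaped like the part that bears lid_grip but purple is not meant. Leave any green or orange look-alike of the part that bears mouth alone.

How it is judged:
By the outcome, as a careful person would: the job done as asked, in the order asked, and still so for the second after the job is handed in, while the arm keeps its last pose, push and grip.
It also fails if it takes over 69 s, if anything falls off the work surface, if the arm or the gripper's body presses on something with over 40 N, if the wrist force passes 120 N, or if a joint passes its speed limit or range.

ROBOT

A 6-joint arm with a two-finger parallel gripper is mounted at the origin on the work surface. World frame = base frame: x ahead of the robot, y to its left, z up, the work surface at z = 0. Lengths are in m, angles in rad, forces in N, time in s.
With the tool pointing down it reaches from about 0.25 to 0.725 m from the base axis. Payload 4 kg.
Tool frame: the origin (TCP) lies midway between the tips of the shut fingers; the grasp point (between the pads) lies bot.tcp_to_grasp behind it (bot.tcp_to_grasp is the distance from the TCP to the grasp point, in m); z points along the fingers, y is the line along which they close (so a half turn about z gives the same grasp; the last joint's range is limited). The gripper opens to 85 mm and grips with 20 to 120 N. Pads are 22 mm wide; open, the fingers measure 114 mm over their backs; the gripper's body (76 mm by 85 mm) begins 54 mm behind the grasp point. The pads swing forward as they close: fully open they stand 13 mm farther back than shut.
Start: joints at [1.343, 0.241, 0.005, 1.335, 0, 1.571], TCP at [0.113, 0.487, 0.231] pointing down, gripper open.
Joint ranges: [-2.72, 2.72], [-1.05, 1.87], [-1.09, 1.28], [-1.99, 2.15], [-1.42, 1.44], [-3.14, 3.14]. Speed limits (rad/s): [2.79, 2.79, 3.14, 3.14, 3.14, 3.14].

INTERFACE

Orientations are given as a unit quaternion [x, y, z, w].
In Python, from workcell import readout, camera, bot gives the robot as it stands. The module is installed in compiled form; this text tells all that it offers.
- The arm moves only by the tool jog_arm, never from a script. Its argument "motion" is a list of rows, each an object of numbers: "x", "y", "z": the shift along the tool's x, y, z in mm; "spin": the turn about the tool's z in degrees; "fingers": the closure, from -1 (fully open) to 1 (shut). A call has 1 to 8 rows; each row is the pose to reach, as a shift and turn from the pose commanded when the call began, along the tool's axes at that moment; what a row does not reach only later rows make up. A row lasts 1/8 s, in which the tool goes at most 62.5 mm and 10.7 degrees, less where a joint would pass 70% of its speed; a pose out of reach is approached as far as the arm can. A call with a gripper value outside its range is refused whole. The fingers move at their own pace and stop on an object; the grip force is fixed at half the most. Time passes only in rows, so rows that repeat a pose let the fingers close. It gives the time, the measured TCP pose, the force, the opening and the grip force at its end, in the units of the state.
- readout.get_obs(): the state, without advancing time (a new reading comes with each control period).
- camera(name): name is "scene" or "top" or "wrist"; returns a dict with "pixels" (384x512x3 uint8, red, green, blue), "K" (3x3 intrinsics, pixels), "rvec" (rotation vector, rad) and "tvec" (3), from world to camera coordinates, as OpenCV has them. Camera axes: x right, y down, z forward; pixel columns grow to the right and rows downward; lengths in m; the calibration is good to about 2 mm. A picture is of the moment at which its call begins. There is no depth.
- bot.job_done(): hands the job in; it is judged then, once.
The state is a dict: "clock": time; "joint_pos": joint angles; "joint_vel": joint speeds; "tau": joint torques, N m; "eef_pos": TCP position; "tool_rot": TCP orientation; "ft_force": force on the tool from outside, world axes, zero at the start; "ft_torque": the same for the moment, N m; "grip_width": finger opening in m; "grasp_force": force on a finger pad.
Only numpy, scipy, OpenCV 4.12 (cv2) and the standard library are available. Lean on these libraries where they do the work, as an engineer would, in place of code of your own. Each camera call takes 0.05 s, during which the arm holds its last target. There are 200 camera calls.

## Working session

There is one attempt and no reset: what is moved stays moved. The work goes in short steps, Python scripts to look and compute and a tool call to move; the robot and the scene stay as the last step left them, time stands still between calls to the robot, and variables do not carry over. Pictures are saved under pics/ and viewed, at most 10 in all, crops included, and the job is handed in when it is done.

Besides the shell and the picture viewer there is one more tool, called after "Call:" as name([rows], argument=value, ...), one row to a line, values as JSON. jog_arm: Moves the arm, as the interface text tells. Its arguments: {"type":"object","properties":{"motion":{"type":"array"}},"required":["motion"]}

```bash
mkdir -p pics
cat > h.py <<'E'
import numpy as np, cv2
from workcell import readout, camera, bot
def snap(name, fn=None):
    c=camera(name); 
    if fn: cv2.imwrite('pics/'+fn, c['pixels'][:,:,::-1])
    return c
def ray(c,u,v):
    R=cv2.Rodrigues(np.array(c['rvec'],float))[0]; t=np.array(c['tvec'],float).ravel()
    d=R.T@np.linalg.inv(c['K'])@np.array([u,v,1.]); return -R.T@t, d
def onz(c,u,v,z):
    o,d=ray(c,u,v); return o+d*(z-o[2])/d[2]
def proj(c,p):
    return cv2.projectPoints(np.array([p],float),np.array(c['rvec'],float),np.array(c['tvec'],float),np.array(c['K'],float),None)[0].ravel()
E
python3 - <<'E'
from h import *
o=readout.get_obs(); print(o['clock'],o['eef_pos'],o['tool_rot'],o['grip_width'],bot.tcp_to_grasp)
a=snap('scene'); b=snap('top')
for n,c in (('scene',a),('top',b)): 
    np.savez(f'{n}0.npz',**c); cv2.imwrite(f'pics/{n}0.png',cv2.resize(c['pixels'][:,:,::-1],(800,600),interpolation=cv2.INTER_CUBIC)); print(n,ray(c,256,192))
E
```

```text
0.0 [0.11277185 0.48646592 0.23041439] [ 1.13652149e-01  9.93520056e-01 -1.03494713e-03 -1.24944356e-04] 0.08557537682619713 0.0187
scene (array([ 1.14616453, -0.443531  ,  1.12351567]), array([-0.46447686,  0.33909957, -0.81811653]))
top (array([ 0.43823101, -0.01811868,  1.1053616 ]), array([ 0.11665348, -0.02921241, -0.99275439]))
```

View pics/scene0.png

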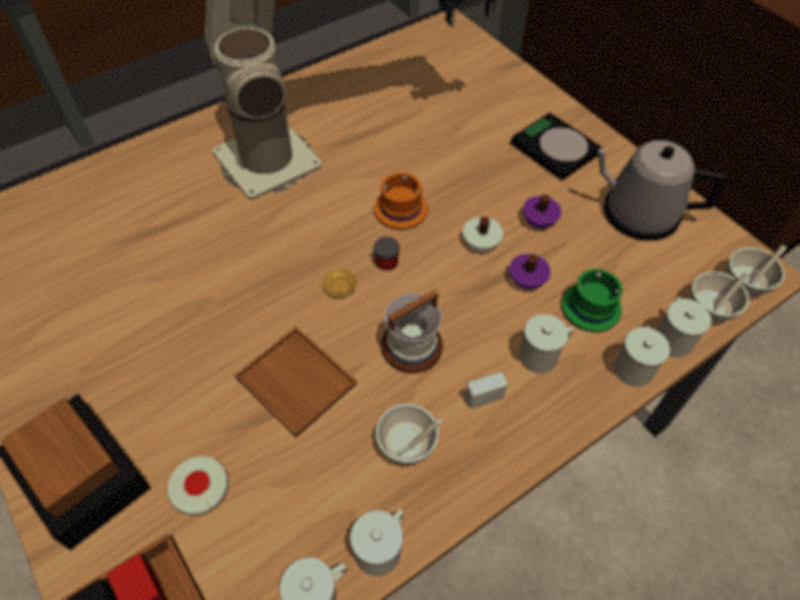

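View pics/top0.png

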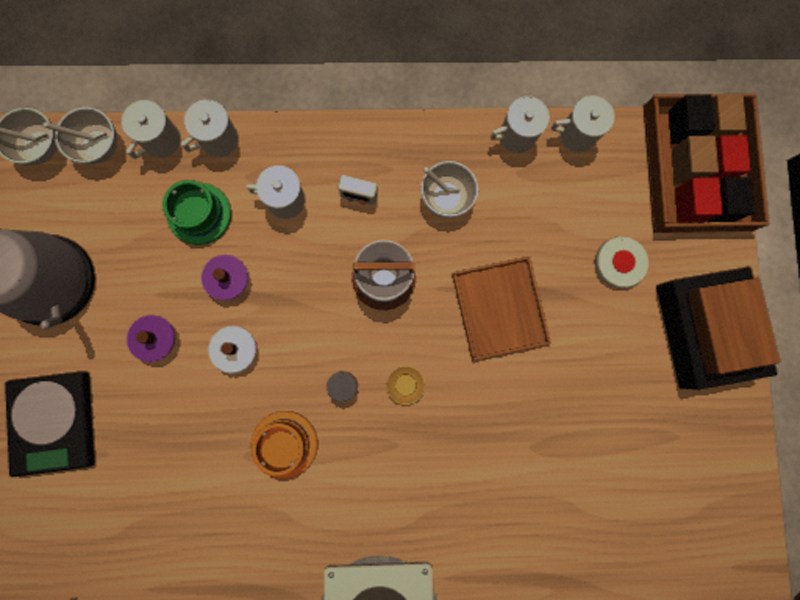

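The top view (800 px scale) shows these candidates:
- **Lids:** white at (232,350), purple at (225,278) and (151,338). The task wants the white one with the wooden knob.
- **Canisters:** white with the funnel in it at (384,275), green at (193,210), orange at (281,447). The task wants the white one.
- **Tray:** the empty one at (500,308).
- **Funnel bar:** from about (352,266) to (414,266).

I'll measure these and confirm them in a crop.

```bash
cat > m.py <<'E'
from h import *
c=dict(np.load('top0.npz')); s=dict(np.load('scene0.npz')); im=c['pixels']
hsv=cv2.cvtColor(im,cv2.COLOR_RGB2HSV); k=1.5625
crop=im[140:260,80:360][:,:,::-1]
cv2.imwrite('pics/crop1.png',cv2.resize(crop,None,fx=2.8,fy=2.8,interpolation=cv2.INTER_CUBIC))
def comp(mask,u,v,r=45):
    m=np.zeros_like(mask); u=int(u/k);v=int(v/k); r=int(r/k)
    m[v-r:v+r,u-r:u+r]=mask[v-r:v+r,u-r:u+r]
    cs=cv2.findContours(m,cv2.RETR_EXTERNAL,cv2.CHAIN_APPROX_NONE)[0]
    return max(cs,key=cv2.contourArea)
# white lid flange top z = 28+5 mm
white=((hsv[...,1]<60)&(hsv[...,2]>120)).astype(np.uint8)
q=comp(white,232,350); (u,v),r=cv2.minEnclosingCircle(cv2.convexHull(q))
p=onz(c,u,v,.033); p2=onz(c,u+r,v,.033); print('lid',p,'diam',2*np.linalg.norm(p-p2),u*k,v*k)
for x,y in((225,278),(151,338)):
    pm=((hsv[...,0]>130)&(hsv[...,0]<165)&(hsv[...,1]>90)).astype(np.uint8); (u,v),r=cv2.minEnclosingCircle(comp(pm,x,y)); print('purple',onz(c,u,v,.033))
# handle bar: top z=.145
wood=((hsv[...,0]<14)&(hsv[...,1]>120)&(hsv[...,2]>60)).astype(np.uint8)
for n,u,v in(('barL',353,266),('barR',414,266),('bowlC',384,271)):
    print(n,onz(c,u/k,v/k,.145 if n!='bowlC' else .105))
q=np.array([[453,272],[528,258],[549,345],[473,360]])/k
t=np.array([onz(c,*a,.016) for a in q]); print('tray',t,t.mean(0),[np.linalg.norm(t[i]-t[i-1]) for i in range(4)])
for n,u,v,z in(('tin',343,387,.052),('dish',405,386,.014),('timer',358,188,.06),('mug',279,186,.102),('bowl',449,188,.055),('knob',228,349,.071),('kettle',30,260,.2)): print(n,onz(c,u/k,v/k,z))
# scene: cross check of bar: ends
for n,u,v in(('s barA',391,321),('s barB',437,296)): print(n,onz(s,u/k,v/k,.145))
E
python3 m.py
```

```text
lid [0.48223691 0.25554436 0.033     ] diam 0.0844683923642065 231.73973560333252 349.02052879333496
purple [0.61355203 0.27019754 0.033     ]
purple [0.50561683 0.40049445 0.033     ]
barL [0.60929642 0.0297274  0.145     ]
barR [ 0.60720035 -0.0710045   0.145     ]
bowlC [ 0.60659691 -0.02132717  0.105     ]
tray [[ 0.61694427 -0.1511164   0.016     ]
 [ 0.6407454  -0.29436207  0.016     ]
 [ 0.47575264 -0.32511435  0.016     ]
 [ 0.45165556 -0.18213897  0.016     ]] [ 0.54627447 -0.23818295  0.016     ] [np.float64(0.16817478141061035), np.float64(0.1452095630756429), np.float64(0.16783419259647958), np.float64(0.14499182644665112)]
tin [0.40974693 0.05543642 0.052     ]
dish [ 0.40748321 -0.05532987  0.014     ]
timer [0.76866218 0.0225376  0.06      ]
mug [0.76128743 0.1585313  0.102     ]
bowl [ 0.76744383 -0.14469403  0.055     ]
knob [0.48087418 0.25228589 0.071     ]
kettle [0.6190962  0.52063468 0.2       ]
s barA [ 0.61778189 -0.07597275  0.145     ]
s barB [0.62067603 0.02051318 0.145     ]
```

View pics/crop1.png

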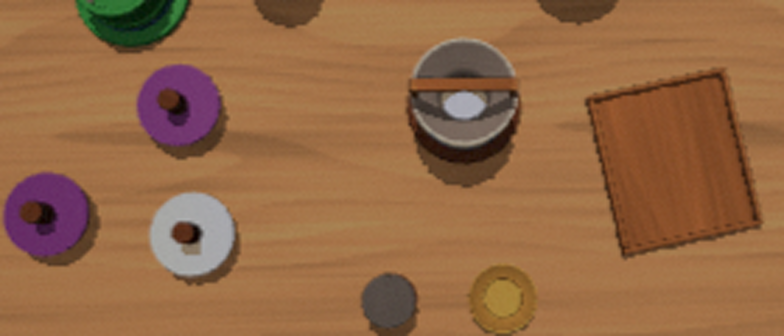

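The crop confirms all three: the white lid with the dark knob at crop (192,234), the white canister with the steel funnel at (463,95) with its bar level at row 86, and the empty tray at (673,163). Measured sizes (lid 84 mm, tray 168x145, bar about 101) match the spec. Next I'll go above the funnel.

```bash
cat >> h.py <<'E'
from scipy.spatial.transform import Rotation as Ro
def delta(p,yaw_y=None):
    """tool-frame shift (mm) and spin (deg) to TCP p with tool y at yaw_y deg in world"""
    o=readout.get_obs(); R=Ro.from_quat(o['tool_rot']).as_matrix()
    d=R.T@(np.array(p)-o['eef_pos'])*1000; a=np.degrees(np.arctan2(R[1,1],R[0,1]))
    print('t',round(o['clock'],2),'tcp',o['eef_pos'].round(4),'yaw_y',round(a,2),'F',np.round(o['ft_force'],1),'w',round(o['grip_width'],4),'tilt',R[:2,2].round(4))
    print('shift',d.round(1),'spin',None if yaw_y is None else round(a-yaw_y,2))
E
python3 -c "
from h import *
delta([.608,-.02,.26],-1)"
```

```text
t 0.1 tcp [0.1128 0.4865 0.2305] yaw_y 76.95 F [-0.2 -0.2 -1.1] w 0.0855 tilt [-0.0004 -0.0018]
shift [-596.8 -381.7  -28.8] spin 77.95
```

Call:
jog_arm([
  {"x": -50, "y": -30, "z": -29, "spin": 10},
  {"x": -100, "y": -64, "z": -29, "spin": 20},
  {"x": -150, "y": -96, "z": -29, "spin": 30},
  {"x": -200, "y": -128, "z": -29, "spin": 40},
  {"x": -250, "y": -160, "z": -29, "spin": 50},
  {"x": -300, "y": -192, "z": -29, "spin": 60},
  {"x": -350, "y": -224, "z": -29, "spin": 70},
  {"x": -400, "y": -256, "z": -29, "spin": 78},
])

```text
validation failed for argument at $.mo...
```

```bash
python3 -c "
from h import *
delta([.608,-.02,.26],-1)"
```

```text
t 0.1 tcp [0.1128 0.4865 0.2305] yaw_y 76.95 F [-0.2 -0.2 -1.1] w 0.0855 tilt [-0.0004 -0.0018]
shift [-596.8 -381.7  -28.8] spin 77.95
```

The call was refused by validation. The rows probably need every field, so I'll add fingers.

Call:
jog_arm([
  {"x": -50, "y": -30, "z": -29, "spin": 10, "fingers": -1},
  {"x": -100, "y": -64, "z": -29, "spin": 20, "fingers": -1},
  {"x": -150, "y": -96, "z": -29, "spin": 30, "fingers": -1},
  {"x": -200, "y": -128, "z": -29, "spin": 40, "fingers": -1},
  {"x": -250, "y": -160, "z": -29, "spin": 50, "fingers": -1},
  {"x": -300, "y": -192, "z": -29, "spin": 60, "fingers": -1},
  {"x": -350, "y": -224, "z": -29, "spin": 70, "fingers": -1},
  {"x": -400, "y": -256, "z": -29, "spin": 78, "fingers": -1},
])

```text
clock: 1.1
eef_pos: [0.4457, 0.1457, 0.2601]
tool_rot: [0.715, 0.699, -0.0, -0.0]
ft_force: [0.6, 1.8, -0.4]
grip_width: 0.0855
grasp_force: 0.0
```

```bash
python3 -c "
from h import *
delta([.608,-.02,.26],-1)"
```

```text
t 1.1 tcp [0.4457 0.1457 0.2601] yaw_y -1.33 F [ 0.6  1.8 -0.4] w 0.0855 tilt [-0.0003  0.0001]
shift [-161.9  166.1   -0. ] spin -0.33
```

Call:
jog_arm([
  {"x": -40, "y": 41, "z": 0, "spin": 0, "fingers": -1},
  {"x": -80, "y": 82, "z": 0, "spin": 0, "fingers": -1},
  {"x": -120, "y": 124, "z": 0, "spin": 0, "fingers": -1},
  {"x": -162, "y": 166, "z": 0, "spin": 0, "fingers": -1},
  {"x": -162, "y": 166, "z": 0, "spin": 0, "fingers": -1},
  {"x": -162, "y": 166, "z": 0, "spin": 0, "fingers": -1},
])

```text
clock: 1.85
eef_pos: [0.6072, -0.0177, 0.2593]
tool_rot: [0.714, 0.7, -0.001, -0.001]
ft_force: [0.0, -0.6, 0.1]
grip_width: 0.0855
grasp_force: 0.0
```

Run:
```python
from h import *
delta([.608,-.02,.26],-1)
c=snap('wrist'); np.savez('w1.npz',**c); cv2.imwrite('pics/w1.png',c['pixels'][:,:,::-1]); print(ray(c,256,192))
print('bar ends pred',proj(c,[.609,.03,.145]),proj(c,[.607,-.071,.145]))
```

```text
t 1.85 tcp [ 0.6072 -0.0177  0.2593] yaw_y -1.09 F [ 0.  -0.6  0.1] w 0.0855 tilt [-0.0024  0.0004]
shift [-2.2  0.8 -0.7] spin -0.09
(array([0.60900538, 0.04813287, 0.402158  ]), array([ 0.00244078, -0.25778274, -0.96626947]))
bar ends pred [254.3102876  139.74928543] [254.31999758 239.39569325]
```

View pics/w1.png

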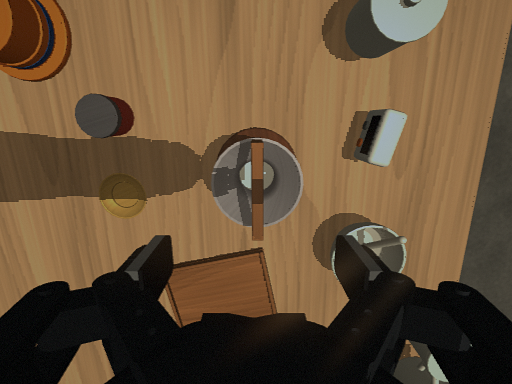

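The wrist view shows the bar upright from (257,141) to (258,240), about 3 px right of prediction, so the bar centre is about (0.611, -0.021). The fingers straddle it freely.

```bash
python3 -c "
from h import *
delta([.611,-.0207,.123],-1)"
```

```text
t 1.9 tcp [ 0.607  -0.0171  0.2599] yaw_y -1.02 F [0.3 0.3 0.8] w 0.0853 tilt [-0.0015  0.0003]
shift [ -3.6   4.3 136.9] spin -0.02
```

Call:
jog_arm([
  {"x": -3, "y": 4, "z": 40, "spin": 0, "fingers": -1},
  {"x": -3, "y": 4, "z": 80, "spin": 0, "fingers": -1},
  {"x": -3, "y": 4, "z": 115, "spin": 0, "fingers": -1},
  {"x": -3, "y": 4, "z": 136, "spin": 0, "fingers": -1},
  {"x": -3, "y": 4, "z": 136, "spin": 0, "fingers": -1},
  {"x": -3, "y": 4, "z": 136, "spin": 0, "fingers": 1},
  {"x": -3, "y": 4, "z": 136, "spin": 0, "fingers": 1},
  {"x": -3, "y": 4, "z": 136, "spin": 0, "fingers": 1},
])

```text
clock: 2.9
eef_pos: [0.6123, -0.0207, 0.1255]
tool_rot: [0.714, 0.701, 0.001, 0.001]
ft_force: [0.2, 0.5, -0.8]
grip_width: 0.0321
grasp_force: 0.0
```

Call:
jog_arm([
  {"x": 0, "y": 0, "z": 0, "spin": 0, "fingers": 1},
  {"x": 0, "y": 0, "z": 0, "spin": 0, "fingers": 1},
  {"x": 0, "y": 0, "z": 0, "spin": 0, "fingers": 1},
  {"x": 0, "y": 0, "z": 0, "spin": 0, "fingers": 1},
])

```text
clock: 3.4
eef_pos: [0.6117, -0.0208, 0.1246]
tool_rot: [0.714, 0.701, 0.0, 0.0]
ft_force: [-1.8, 0.6, 2.6]
grip_width: 0.0105
grasp_force: 60.6
```

```bash
python3 -c "
from h import *
delta([.611,-.0207,.123],-1)"
```

```text
t 3.4 tcp [ 0.6117 -0.0208  0.1246] yaw_y -1.06 F [-1.8  0.6  2.6] w 0.0105 tilt [0.0002 0.    ]
shift [ 0.  -0.7  1.6] spin -0.06
```

Call:
jog_arm([
  {"x": 0, "y": 0, "z": -5, "spin": 0, "fingers": 1},
  {"x": 0, "y": 0, "z": -15, "spin": 0, "fingers": 1},
  {"x": 0, "y": 0, "z": -30, "spin": 0, "fingers": 1},
  {"x": 0, "y": 0, "z": -50, "spin": 0, "fingers": 1},
  {"x": 0, "y": 0, "z": -70, "spin": 0, "fingers": 1},
  {"x": 0, "y": 0, "z": -80, "spin": 0, "fingers": 1},
  {"x": 0, "y": 0, "z": -80, "spin": 0, "fingers": 1},
])

```text
clock: 4.28
eef_pos: [0.6124, -0.0208, 0.2056]
tool_rot: [0.714, 0.701, 0.001, 0.001]
ft_force: [0.9, 0.2, -1.5]
grip_width: 0.0103
grasp_force: 60.1
```

Call:
jog_arm([
  {"x": -20, "y": -6, "z": 0, "spin": 0, "fingers": 1},
  {"x": -50, "y": -14, "z": 0, "spin": 0, "fingers": 1},
  {"x": -85, "y": -24, "z": 0, "spin": 0, "fingers": 1},
  {"x": -125, "y": -35, "z": 0, "spin": 0, "fingers": 1},
  {"x": -165, "y": -46, "z": 0, "spin": 0, "fingers": 1},
  {"x": -200, "y": -56, "z": 0, "spin": 0, "fingers": 1},
  {"x": -218, "y": -62, "z": 0, "spin": 0, "fingers": 1},
  {"x": -218, "y": -62, "z": 0, "spin": 0, "fingers": 1},
])

```text
clock: 5.28
eef_pos: [0.5447, -0.2388, 0.2037]
tool_rot: [0.715, 0.7, -0.0, -0.001]
ft_force: [-0.7, 0.6, -1.4]
grip_width: 0.0106
grasp_force: 60.0
```

Run:
```python
from h import *
delta([.546,-.238,.0856],-1)
a=snap('scene')['pixels']; b=snap('top'); np.savez('top1.npz',**b); b=b['pixels']
cv2.imwrite('pics/p1.png',np.hstack([cv2.resize(a[130:330,100:300],(400,400)),cv2.resize(b[100:260,200:360],(400,400))])[:,:,::-1])
```

```text
t 5.28 tcp [ 0.5447 -0.2388  0.2037] yaw_y -1.21 F [-0.7  0.6 -1.4] w 0.0106 tilt [-0.0012  0.0007]
shift [  0.7   1.5 118.1] spin -0.21
```

View pics/p1.png

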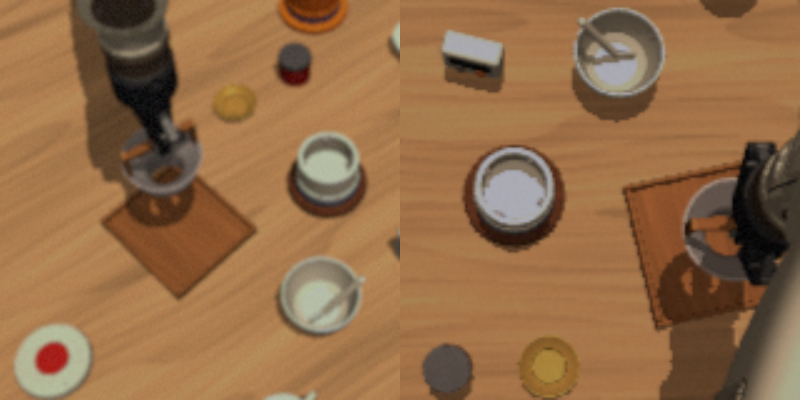

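The funnel hangs upright over the tray, with its bowl at about (735,230) in the right half. The canister at (515,190) is open and clear. Lowering.

Call:
jog_arm([
  {"x": 0, "y": 1, "z": 35, "spin": 0, "fingers": 1},
  {"x": 0, "y": 1, "z": 70, "spin": 0, "fingers": 1},
  {"x": 0, "y": 1, "z": 95, "spin": 0, "fingers": 1},
  {"x": 0, "y": 1, "z": 108, "spin": 0, "fingers": 1},
  {"x": 0, "y": 1, "z": 113, "spin": 0, "fingers": 1},
  {"x": 0, "y": 1, "z": 116, "spin": 0, "fingers": 1},
  {"x": 0, "y": 1, "z": 118, "spin": 0, "fingers": 1},
  {"x": 0, "y": 1, "z": 118, "spin": 0, "fingers": 1},
])

```text
clock: 6.38
eef_pos: [0.547, -0.2378, 0.0869]
tool_rot: [0.714, 0.701, 0.0, 0.0]
ft_force: [1.5, -0.4, -1.4]
grip_width: 0.0104
grasp_force: 60.0
```

Call:
jog_arm([
  {"x": 0, "y": 0, "z": 1, "spin": 0, "fingers": 1},
  {"x": 0, "y": 0, "z": 1.5, "spin": 0, "fingers": 1},
  {"x": 0, "y": 0, "z": 1.5, "spin": 0, "fingers": 1},
])

```text
clock: 6.75
eef_pos: [0.547, -0.2378, 0.0856]
tool_rot: [0.714, 0.701, 0.0, 0.001]
ft_force: [-1.3, 1.0, 4.2]
grip_width: 0.0105
grasp_force: 60.6
```

Contact. Releasing and rising.

Call:
jog_arm([
  {"x": 0, "y": 0, "z": 0, "spin": 0, "fingers": 0.6},
  {"x": 0, "y": 0, "z": 0, "spin": 0, "fingers": 0},
  {"x": 0, "y": 0, "z": 0, "spin": 0, "fingers": -1},
  {"x": 0, "y": 0, "z": 0, "spin": 0, "fingers": -1},
  {"x": 0, "y": 0, "z": 0, "spin": 0, "fingers": -1},
  {"x": 0, "y": 0, "z": 0, "spin": 0, "fingers": -1},
  {"x": 0, "y": 0, "z": 0, "spin": 0, "fingers": -1},
])

```text
clock: 7.62
eef_pos: [0.5467, -0.2376, 0.0848]
tool_rot: [0.714, 0.701, 0.0, -0.0]
ft_force: [-0.9, -0.4, 0.4]
grip_width: 0.0851
grasp_force: 0.0
```

Call:
jog_arm([
  {"x": 0, "y": 0, "z": -15, "spin": 0, "fingers": -1},
  {"x": 0, "y": 0, "z": -50, "spin": 0, "fingers": -1},
  {"x": 0, "y": 0, "z": -100, "spin": 0, "fingers": -1},
  {"x": 0, "y": 0, "z": -150, "spin": 0, "fingers": -1},
  {"x": 50, "y": 0, "z": -175, "spin": 0, "fingers": -1},
  {"x": 100, "y": 0, "z": -175, "spin": 0, "fingers": -1},
  {"x": 160, "y": 0, "z": -175, "spin": 0, "fingers": -1},
  {"x": 220, "y": 0, "z": -175, "spin": 0, "fingers": -1},
])

```text
clock: 8.62
eef_pos: [0.5508, -0.016, 0.2614]
tool_rot: [0.714, 0.7, 0.001, 0.001]
ft_force: [0.6, -0.4, -0.0]
grip_width: 0.0857
grasp_force: 0.0
```

Run:
```python
from h import *
delta([.481,.256,.26],-1)
b=snap('top'); np.savez('top2.npz',**b); w=snap('wrist'); np.savez('w2.npz',**w)
cv2.imwrite('pics/p2.png',np.hstack([b['pixels'],w['pixels']])[:,:,::-1][:, :, :].copy() if False else np.hstack([cv2.resize(b['pixels'][100:260,200:360],(400,400)),cv2.resize(w['pixels'],(400,300),).repeat(1,0) if False else cv2.copyMakeBorder(cv2.resize(w['pixels'],(400,300)),0,100,0,0,0)])[:,:,::-1])
print('mouth pred in w2',proj(w,[.611,-.0207,.075]))
```

```text
t 8.62 tcp [ 0.5508 -0.016   0.2614] yaw_y -1.09 F [ 0.6 -0.4 -0. ] w 0.0857 tilt [0.0024 0.    ]
shift [270.7 -75.    1.2] spin -0.09
mouth pred in w2 [301.46624158 184.62053185]
```

View pics/p2.png

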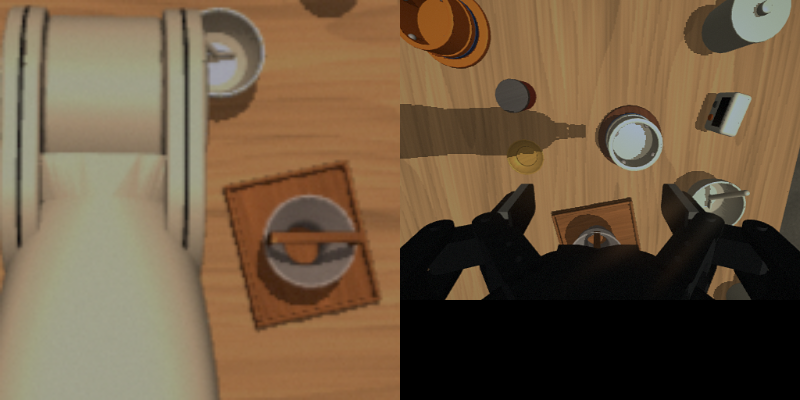

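The funnel stands upright inside the tray, bowl at (312,240) in the left half. The wrist view shows the open mouth at about (634,142), close to the prediction. I'll measure the rim ring in both views.

```bash
cat > mo.py <<'E'
from h import *
def rim(f,u0,v0,r=48):
    c=dict(np.load(f)); hsv=cv2.cvtColor(c['pixels'],cv2.COLOR_RGB2HSV)
    m=((hsv[...,1]<55)&(hsv[...,2]>110)).astype(np.uint8); z=np.zeros_like(m); z[v0-r:v0+r,u0-r:u0+r]=m[v0-r:v0+r,u0-r:u0+r]
    q=max(cv2.findContours(z,cv2.RETR_EXTERNAL,cv2.CHAIN_APPROX_NONE)[0],key=cv2.contourArea)
    q=cv2.convexHull(q)[:,0]; P=np.array([onz(c,*a,.075)[:2] for a in q])
    # robust circle of known radius .044
    from scipy.optimize import least_squares
    s=least_squares(lambda x:np.hypot(*(P-x[:2]).T)-x[2],[*P.mean(0),.044],loss='soft_l1',f_scale=.001)
    print(f,s.x,np.abs(s.fun).max(), cv2.fitEllipse(q))
rim('w2.npz',301,184); 
c=dict(np.load('top1.npz')); u,v=proj(c,[.61,-.02,.075]); rim('top1.npz',int(u),int(v),24)
E
python3 mo.py
```

```text
w2.npz [ 0.60853537 -0.01934028  0.04550211] 0.003658569458590666 ((299.5287170410156, 182.25408935546875), (70.30894470214844, 72.84374237060547), 133.98910522460938)
top1.npz [ 0.61031715 -0.01961756  0.04353942] 0.0014729839709211531 ((245.0732421875, 174.01760864257812), (30.725305557250977, 31.921579360961914), 90.37642669677734)
```

Call:
jog_arm([
  {"x": 45, "y": -12, "z": 0, "spin": 0, "fingers": -1},
  {"x": 90, "y": -25, "z": 0, "spin": 0, "fingers": -1},
  {"x": 135, "y": -37, "z": 0, "spin": 0, "fingers": -1},
  {"x": 180, "y": -50, "z": 0, "spin": 0, "fingers": -1},
  {"x": 225, "y": -62, "z": 0, "spin": 0, "fingers": -1},
  {"x": 271, "y": -75, "z": 0, "spin": 0, "fingers": -1},
  {"x": 271, "y": -75, "z": 0, "spin": 0, "fingers": -1},
  {"x": 271, "y": -75, "z": 0, "spin": 0, "fingers": -1},
])

```text
clock: 9.72
eef_pos: [0.481, 0.2542, 0.2604]
tool_rot: [0.714, 0.701, 0.0, 0.0]
ft_force: [-0.5, -0.4, 0.8]
grip_width: 0.0853
grasp_force: 0.0
```

Run:
```python
from h import *
w=snap('wrist'); np.savez('w3.npz',**w); cv2.imwrite('pics/w3.png',w['pixels'][:,:,::-1])
delta([.481,.256,.26],-1)
print('lid flange pred',proj(w,[.482,.2555,.033]),'knob top',proj(w,[.482,.2555,.071]))
```

```text
t 9.78 tcp [0.4811 0.2537 0.2603] yaw_y -1.12 F [ 0.  -0.7  0.3] w 0.0855 tilt [ 0.0006 -0.0003]
shift [ 2.3 -0.2  0.3] spin -0.12
lid flange pred [253.76350571 167.95054627] knob top [253.84442751 173.22064897]
```

View pics/w3.png

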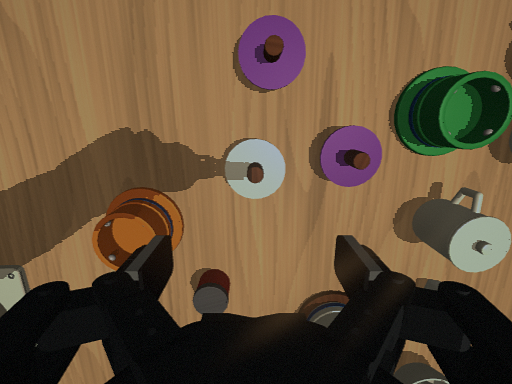

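The wrist view shows the white lid at (255,168) with its knob at (256,173), within 2 px of prediction. The purple ones are at (271,52) and (351,155). The mouth is about (0.610, -0.0197) from both views. Descending on the knob.

Call:
jog_arm([
  {"x": 2, "y": 2.5, "z": 50, "spin": 0, "fingers": -1},
  {"x": 2, "y": 2.5, "z": 100, "spin": 0, "fingers": -1},
  {"x": 2, "y": 2.5, "z": 150, "spin": 0, "fingers": -1},
  {"x": 2, "y": 2.5, "z": 190, "spin": 0, "fingers": -1},
  {"x": 2, "y": 2.5, "z": 212, "spin": 0, "fingers": -1},
  {"x": 2, "y": 2.5, "z": 220, "spin": 0, "fingers": -1},
  {"x": 2, "y": 2.5, "z": 220, "spin": 0, "fingers": -1},
  {"x": 2, "y": 2.5, "z": 220, "spin": 0, "fingers": 1},
])

```text
clock: 10.78
eef_pos: [0.4845, 0.2568, 0.0412]
tool_rot: [0.714, 0.7, 0.001, 0.0]
ft_force: [0.4, 0.0, 0.1]
grip_width: 0.0698
grasp_force: 0.0
```

Call:
jog_arm([
  {"x": 0, "y": 0, "z": 0, "spin": 0, "fingers": 1},
  {"x": 0, "y": 0, "z": 0, "spin": 0, "fingers": 1},
  {"x": 0, "y": 0, "z": 0, "spin": 0, "fingers": 1},
  {"x": 0, "y": 0, "z": 0, "spin": 0, "fingers": 1},
  {"x": 0, "y": 0, "z": 0, "spin": 0, "fingers": 1},
  {"x": 0, "y": 0, "z": 0, "spin": 0, "fingers": 1},
])

```text
clock: 11.52
eef_pos: [0.4834, 0.2569, 0.0404]
tool_rot: [0.714, 0.701, 0.0, 0.0]
ft_force: [-2.2, -0.9, 5.9]
grip_width: 0.0203
grasp_force: 58.7
```

Call:
jog_arm([
  {"x": 0, "y": 0, "z": -10, "spin": 0, "fingers": 1},
  {"x": 0, "y": 0, "z": -40, "spin": 0, "fingers": 1},
  {"x": 0, "y": 0, "z": -80, "spin": 0, "fingers": 1},
  {"x": 0, "y": 0, "z": -120, "spin": 0, "fingers": 1},
  {"x": 0, "y": 0, "z": -150, "spin": 0, "fingers": 1},
  {"x": -25, "y": 12, "z": -150, "spin": 0, "fingers": 1},
  {"x": -60, "y": 29, "z": -150, "spin": 0, "fingers": 1},
  {"x": -100, "y": 48, "z": -150, "spin": 0, "fingers": 1},
])

```text
clock: 12.52
eef_pos: [0.5296, 0.1552, 0.1899]
tool_rot: [0.713, 0.701, -0.0, 0.0]
ft_force: [0.1, 0.5, -1.6]
grip_width: 0.0205
grasp_force: 58.8
```

Call:
jog_arm([
  {"x": -40, "y": 20, "z": 0, "spin": 0, "fingers": 1},
  {"x": -80, "y": 40, "z": 0, "spin": 0, "fingers": 1},
  {"x": -120, "y": 60, "z": 0, "spin": 0, "fingers": 1},
  {"x": -150, "y": 73, "z": 0, "spin": 0, "fingers": 1},
  {"x": -170, "y": 82, "z": 0, "spin": 0, "fingers": 1},
  {"x": -174, "y": 84, "z": 0, "spin": 0, "fingers": 1},
  {"x": -174, "y": 84, "z": 0, "spin": 0, "fingers": 1},
  {"x": -174, "y": 84, "z": 0, "spin": 0, "fingers": 1},
])

```text
clock: 13.52
eef_pos: [0.6099, -0.0184, 0.1899]
tool_rot: [0.713, 0.701, 0.0, -0.0]
ft_force: [0.3, 0.1, -0.8]
grip_width: 0.02
grasp_force: 58.9
```

Run:
```python
from h import *
delta([.610,-.0197,.14],-1)
s=snap('scene'); w=snap('wrist'); np.savez('s4.npz',**s); np.savez('w4.npz',**w)
cv2.imwrite('pics/p4.png',np.hstack([cv2.resize(s['pixels'][150:270,200:320],(400,400),interpolation=cv2.INTER_CUBIC),cv2.copyMakeBorder(cv2.resize(w['pixels'],(400,300)),0,100,0,0,0)])[:,:,::-1])
```

```text
t 13.53 tcp [ 0.6099 -0.0184  0.1899] yaw_y -0.96 F [ 0.3  0.1 -0.8] w 0.02 tilt [-0.0003  0.0004]
shift [-1.3  0.2 49.9] spin 0.04
```

View pics/p4.png

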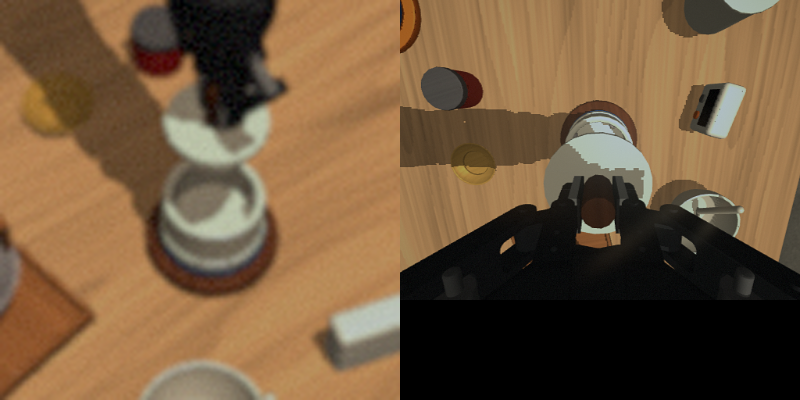

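The lid hangs level above the open canister (left half: lid at about (217,125), mouth at about (215,200)). In the wrist view the flange is at about (598,185). I'll measure the lid centre against the mouth.

```bash
cat > l.py <<'E'
from h import *
from scipy.optimize import least_squares
def circ(P,r):
    return least_squares(lambda x:np.hypot(*(P-x).T)-r,P.mean(0),loss='soft_l1',f_scale=.0007)
def mask(c):
    h=cv2.cvtColor(c['pixels'],cv2.COLOR_RGB2HSV); return ((h[...,1]<60)&(h[...,2]>85)).astype(np.uint8)
w=dict(np.load('w4.npz')); m=mask(w); 
# wrist: leftmost/rightmost flange pixel per row, rows in lower-visible band
P=[]
for v in range(185,235):
    x=np.flatnonzero(m[v,170:340])+170
    if len(x)>20: P+= [[x[0],v],[x[-1]+1,v]]
P=np.array(P,float); Q=np.array([onz(w,*a,.1825)[:2] for a in P]); s=circ(Q,.042); print('wrist lid',s.x,np.abs(s.fun).mean(),np.abs(s.fun).max(),len(Q))
s4=dict(np.load('s4.npz')); m=mask(s4); z=np.zeros_like(m); z[170:240,245:285]=m[170:240,245:285]
u=proj(s4,[.61,-.019,.1825]); r=proj(s4,[.61,-.0197,.075]); print(u,r)
# scene: per column, top edge of lid blob (flange top rear edge), sides
P=[]
for v in range(176,192):
    x=np.flatnonzero(m[v,235:295])+235
    if len(x)>8: P+=[[x[0],v],[x[-1]+1,v]]
Q=np.array([onz(s4,*a,.1825)[:2] for a in np.array(P,float)]); s=circ(Q,.042); print('scene lid',s.x,np.abs(s.fun).mean(),np.abs(s.fun).max(),len(Q))
E
python3 l.py
```

```text
wrist lid [ 0.61026869 -0.02229802] 0.00022390001713248404 0.0006448748363164156 100
[266.18221864 185.47274007] [264.83614598 207.65557197]
scene lid [ 0.61001227 -0.02369931] 0.0007701644694814267 0.002098702886696835 16
```

```bash
cat > r.py <<'E'
from h import *
from l import circ
def rim(f,u0,v0,r):
    c=dict(np.load(f)); h=cv2.cvtColor(c['pixels'],cv2.COLOR_RGB2HSV)
    m=((h[...,1]<55)&(h[...,2]>100)).astype(np.uint8); z=np.zeros_like(m); z[v0-r:v0+r,u0-r:u0+r]=m[v0-r:v0+r,u0-r:u0+r]
    q=max(cv2.findContours(z,cv2.RETR_EXTERNAL,cv2.CHAIN_APPROX_NONE)[0],key=cv2.contourArea)
    q=cv2.convexHull(q)[:,0]+.5*np.sign(cv2.convexHull(q)[:,0]-[u0,v0]); P=np.array([onz(c,*a,.075)[:2] for a in q]); o=ray(c,0,0)[0][:2]
    b=np.array([.61,-.02]); k=((P-b)@(b-o))>-.1*np.linalg.norm(b-o)*.044
    s=circ(P[k],.044); print(f,s.x,np.abs(s.fun).mean(),np.abs(s.fun).max(),k.sum())
rim('w2.npz',301,184,48); rim('top1.npz',245,174,24)
E
python3 r.py | tail -2
```

```text
w2.npz [ 0.61058893 -0.02202225] 0.00017649556205910633 0.000505326782018721 21
top1.npz [ 0.61203081 -0.01949754] 0.0006439266587996838 0.0011246160163584928 11
```

In the same wrist frame, the mouth is at (0.6106, -0.0220) and the lid at (0.6103, -0.0223), so they are aligned. Lowering to just above the balls.

Call:
jog_arm([
  {"x": 0, "y": 0, "z": 20, "spin": 0, "fingers": 1},
  {"x": 0, "y": 0, "z": 40, "spin": 0, "fingers": 1},
  {"x": 0, "y": 0, "z": 55, "spin": 0, "fingers": 1},
  {"x": 0, "y": 0, "z": 67, "spin": 0, "fingers": 1},
  {"x": 0, "y": 0, "z": 76, "spin": 0, "fingers": 1},
  {"x": 0, "y": 0, "z": 82, "spin": 0, "fingers": 1},
  {"x": 0, "y": 0, "z": 85, "spin": 0, "fingers": 1},
  {"x": 0, "y": 0, "z": 85, "spin": 0, "fingers": 1},
])

```text
clock: 14.62
eef_pos: [0.6103, -0.0197, 0.1049]
tool_rot: [0.714, 0.701, 0.0, 0.0]
ft_force: [0.5, 0.0, -2.0]
grip_width: 0.0204
grasp_force: 58.9
```

Call:
jog_arm([
  {"x": 0, "y": 0, "z": 1, "spin": 0, "fingers": 1},
  {"x": 0, "y": 0, "z": 2, "spin": 0, "fingers": 1},
  {"x": 0, "y": 0, "z": 3, "spin": 0, "fingers": 1},
  {"x": 0, "y": 0, "z": 4, "spin": 0, "fingers": 1},
  {"x": 0, "y": 0, "z": 4, "spin": 0, "fingers": 1},
])

```text
clock: 15.25
eef_pos: [0.6107, -0.0194, 0.1011]
tool_rot: [0.713, 0.701, 0.001, 0.0]
ft_force: [1.0, 1.4, 0.4]
grip_width: 0.0203
grasp_force: 58.9
```

Call:
jog_arm([
  {"x": 0, "y": 0, "z": 1, "spin": 0, "fingers": 1},
  {"x": 0, "y": 0, "z": 2, "spin": 0, "fingers": 1},
  {"x": 0, "y": 0, "z": 2, "spin": 0, "fingers": 1},
])

```text
clock: 15.62
eef_pos: [0.6108, -0.0194, 0.0997]
tool_rot: [0.713, 0.701, 0.001, 0.0]
ft_force: [0.1, 1.9, 4.8]
grip_width: 0.0206
grasp_force: 59.6
```

Call:
jog_arm([
  {"x": 0, "y": 0, "z": 1, "spin": 0, "fingers": 1},
  {"x": 0, "y": 0, "z": 2, "spin": 0, "fingers": 1},
  {"x": 0, "y": 0, "z": 2, "spin": 0, "fingers": 1},
])

```text
clock: 16.0
eef_pos: [0.6111, -0.0195, 0.0985]
tool_rot: [0.714, 0.701, 0.001, 0.001]
ft_force: [-1.2, 2.5, 7.9]
grip_width: 0.0203
grasp_force: 60.0
```

The lid met the balls at the expected height. Pressing on in small steps.

Call:
jog_arm([
  {"x": 0, "y": 0, "z": 1, "spin": 0, "fingers": 1},
  {"x": 0, "y": 0, "z": 2, "spin": 0, "fingers": 1},
  {"x": 0, "y": 0, "z": 2, "spin": 0, "fingers": 1},
])

```text
clock: 16.38
eef_pos: [0.6112, -0.0196, 0.0965]
tool_rot: [0.714, 0.701, 0.001, 0.001]
ft_force: [-1.0, 3.0, 7.8]
grip_width: 0.0207
grasp_force: 59.9
```

Call:
jog_arm([
  {"x": 0, "y": 0, "z": 1, "spin": 0, "fingers": 1},
  {"x": 0, "y": 0, "z": 2, "spin": 0, "fingers": 1},
  {"x": 0, "y": 0, "z": 2, "spin": 0, "fingers": 1},
])

```text
clock: 16.75
eef_pos: [0.6104, -0.0196, 0.0922]
tool_rot: [0.714, 0.701, 0.0, -0.0]
ft_force: [2.4, 1.3, -2.5]
grip_width: 0.0202
grasp_force: 58.8
```

The force has dropped and the balls are pulling the lid in. Continuing to the rim.

Call:
jog_arm([
  {"x": 0, "y": 0, "z": 1, "spin": 0, "fingers": 1},
  {"x": 0, "y": 0, "z": 2, "spin": 0, "fingers": 1},
  {"x": 0, "y": 0, "z": 3, "spin": 0, "fingers": 1},
  {"x": 0, "y": 0, "z": 4, "spin": 0, "fingers": 1},
  {"x": 0, "y": 0, "z": 4, "spin": 0, "fingers": 1},
])

```text
clock: 17.38
eef_pos: [0.6098, -0.0198, 0.0886]
tool_rot: [0.714, 0.701, -0.0, -0.0]
ft_force: [1.4, 1.6, -2.1]
grip_width: 0.0202
grasp_force: 59.0
```

Call:
jog_arm([
  {"x": 0, "y": 0, "z": 1, "spin": 0, "fingers": 1},
  {"x": 0, "y": 0, "z": 2, "spin": 0, "fingers": 1},
  {"x": 0, "y": 0, "z": 2, "spin": 0, "fingers": 1},
])

```text
clock: 17.75
eef_pos: [0.6101, -0.0199, 0.0875]
tool_rot: [0.714, 0.701, -0.0, 0.0]
ft_force: [-1.0, 0.8, 3.2]
grip_width: 0.0202
grasp_force: 59.7
```

Call:
jog_arm([
  {"x": 0, "y": 0, "z": 0.5, "spin": 0, "fingers": 1},
  {"x": 0, "y": 0, "z": 1, "spin": 0, "fingers": 1},
  {"x": 0, "y": 0, "z": 1, "spin": 0, "fingers": 1},
])

```text
clock: 18.12
eef_pos: [0.6101, -0.0199, 0.0874]
tool_rot: [0.714, 0.701, 0.0, 0.0]
ft_force: [-4.9, 1.5, 8.4]
grip_width: 0.0204
grasp_force: 60.3
```

Run:
```python
from h import *
F=[]
for i in range(5): snap('scene'); F.append(readout.get_obs()['ft_force'][2])
print(np.round(F,1)); delta([.61,-.02,.0874],-1)
```

```text
[8.  7.7 8.9 9.1 8. ]
t 18.38 tcp [ 0.6101 -0.0199  0.0874] yaw_y -1.06 F [-4.5  0.9  8. ] w 0.0203 tilt [ 0.0009 -0.0004]
shift [-0.1 -0.1  0. ] spin -0.06
```

Call:
jog_arm([
  {"x": 0, "y": 0, "z": 0.3, "spin": 0, "fingers": 1},
  {"x": 0, "y": 0, "z": 0.3, "spin": 0, "fingers": 1},
  {"x": 0, "y": 0, "z": 0.3, "spin": 0, "fingers": 1},
])

```text
clock: 18.75
eef_pos: [0.6101, -0.0198, 0.0874]
tool_rot: [0.714, 0.701, 0.0, 0.0]
ft_force: [-4.8, 0.9, 9.7]
grip_width: 0.0204
grasp_force: 60.3
```

Run:
```python
from h import *
F=[]
for i in range(5): s=snap('scene'); F.append(readout.get_obs()['ft_force'])
print(np.round(F,1)); delta([.61,-.02,.0874],-1)
cv2.imwrite('pics/p5.png',cv2.resize(s['pixels'][140:300,140:353],(800,600),interpolation=cv2.INTER_CUBIC)[:,:,::-1])
```

```text
[[-5.3  1.4  9.6]
 [-4.7  1.4  9.9]
 [-4.2  0.8 10.3]
 [-4.6  1.4 10.5]
 [-5.1  0.9 10. ]]
t 19.0 tcp [ 0.6102 -0.0198  0.0874] yaw_y -1.06 F [-5.1  0.9 10. ] w 0.0207 tilt [ 0.0011 -0.0003]
shift [-0.2 -0.2  0. ] spin -0.06
```

View pics/p5.png

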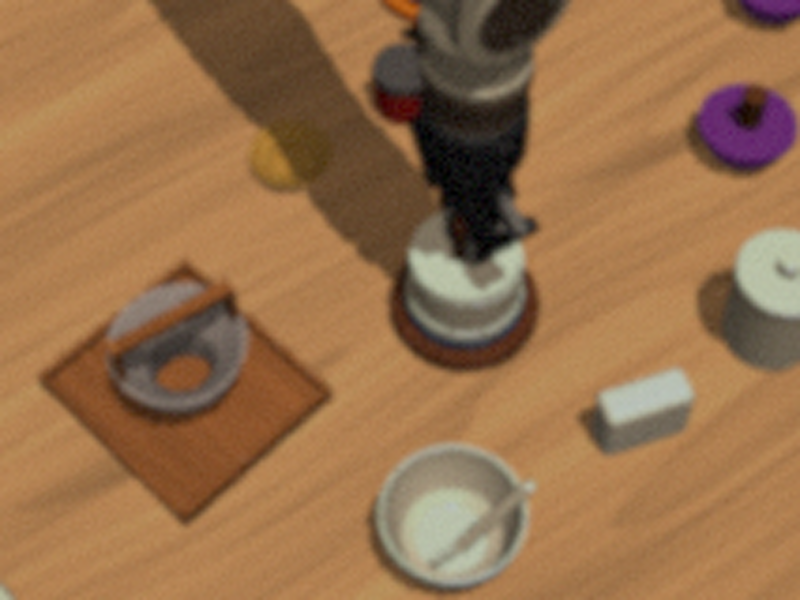

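The lid sits flat on the canister rim at (467,260) with the wrist at 10 N. The funnel stands in the tray at (180,345), and the bystanders in view are where they were. Handing in.

```bash
python3 -c "
from workcell import bot
print(bot.job_done())"
```

```text
the job is handed in; nothing more can be done
None
```

The funnel stands upright in the tray, and the lid snapped in with its flange flat on the rim; I handed the job in at 19 s with the arm still pressing at about 10 N.

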